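# Put the muddled lathe kit back on its own pads

### The arm

A 7-joint arm with a two-finger parallel gripper is mounted at the origin on the work surface. World frame = base frame: x ahead of the robot, y to its left, z up, the work surface at z = 0. Lengths are in m, angles in rad, forces in N, time in s.
With the tool pointing down it reaches from about 0.4 to 0.85 m from the base axis. Payload 4.5 kg.
Tool frame: the origin (TCP) lies midway between the tips of the shut fingers; the grasp point (between the pads) lies 19 mm behind it; y points along the fingers, x is the direction in which the jaws open and shut, and the axes are right-handed (so a half turn about y gives the same grasp; the last joint's range is limited). The gripper opens to 88 mm and grips with 3 to 60 N. Pads are 18 mm wide; open, the fingers measure 123 mm over their backs; the gripper's body (75 mm by 187 mm) begins 45 mm behind the grasp point.
Start: joints at [1.135, 0.689, -0.195, 1.565, 0.157, 0.902, -0.215], TCP at [0.283, -0.557, 0.239] pointing down, gripper open.
Joint ranges: [-3.01, 3.01], [-0.46, 2.08], [-1.47, 1.51], [0.13, 2.56], [-1, 4.14], [0.04, 2.09], [-2.66, 2.66]. Speed limits (rad/s): [2.57, 2.57, 3.14, 3.14, 3.14, 3.14, 3.14].

### API

Orientations are given as a unit quaternion [x, y, z, w].
In Python, from workcell import r, viewer gives the robot as it stands.
- The arm moves only by the shell command python3 -m crank 'ROWS'. ROWS is text: rows parted by semicolons, each of 5 numbers parted by spaces: the shift along the tool's x, y, z in m, then the turn about the tool's y in rad, then the closure in counts, from 0 (fully open) to 255 (shut). In form: tx ty tz turn claw; .... A call has 1 to 10 rows; each row is the pose to reach, as a shift and turn from the pose commanded when the call began, along the tool's axes at that moment; what a row does not reach only later rows make up. A row lasts 1/12 s, in which the tool goes at most 41.7 mm and 7.16 degrees, less where a joint would pass 70% of its speed; a pose out of reach is approached as far as the arm can. A call with a gripper value outside its range is refused whole. The fingers move at their own pace and stop on an object; the grip force is fixed at half the most. Time passes only in rows, so rows that repeat a pose let the fingers close. It gives the time, the measured TCP pose, the force and the opening at its end, in the units of the state.
- r.read_state(): the state, without advancing time (a new reading comes with each control period).
- viewer.capture(name): name is "side" or "top"; returns a dict with "frame" (400x640x3 uint8, blue, green, red), "mtx" (3x3 intrinsics, pixels), "T" (4x4, takes a point from camera to world coordinates). Camera axes: x right, y up, looking along -z (the intrinsics and any distortion apply to the point x, -y, -z); pixel columns grow to the right and rows downward; lengths in m; the calibration is good to about 2 mm. A picture is of the moment at which its call begins. There is no depth.
- r.finish_job(): hands the job in, once; it reports no verdict.
The state is a dict: "t": time; "joint_positions": joint angles; "joint_vel": joint speeds; "joint_efforts": joint torques, N m; "tool_pos": TCP position; "eef_rot": TCP orientation; "wrist_force": force on the tool from outside, world axes, zero at the start; "ft_torque": the same for the moment, N m; "finger_gap": opening from 0.0 (shut) to 1.0 (fully open).
Only numpy, scipy, OpenCV 4.12 (cv2) and the standard library are available. Lean on these libraries where they do the work, as an engineer would, in place of code of your own. Each camera call takes 0.05 s, during which the arm holds its last target.

### The job

All four pieces of lathe kit have been left on one another's plywood pads. Put each upright in the middle of its own pad: the round four-jaw chuck on the large round pad, the slim pointed centre on the small round pad, the square metal block on the square pad, and the long sharpening stone on the long pad, lined up along it. The empty black rubber mat is free as a spare spot on the way; do not shift or knock over the wooden egg cup standing among them.

Things in the scene. Friction and masses are not known exactly. Their poses are not given: they have to be found in the camera images.
- chuck_mid (a point): four-jaw lathe chuck: upright dark steel cylinder, 62 mm diameter, 36 mm high, with four bright steel jaws standing in a cross on top (50 mm high in all; the jaws lie within 28 mm of the axis), about 0.6 kg. The point is on its axis half-way up, 25 mm above its underside; z up. It starts standing on a pad that is not its own. Which way the jaws point does not matter
- centre_mid (a point): pointed lathe centre: upright bright steel cylinder, 38 mm diameter, straight for its lower 44 mm, then a cone to a point, 70 mm high in all, about 0.35 kg. The point is on its axis half-way up, 35 mm above its underside; z (point of the cone) up. It starts standing on a pad that is not its own
- block_mid (a point): square aluminium bench block with one dark round hole and two narrow dark grooves in its top, 54 x 54 mm and 44 mm high, about 0.4 kg. The point is its centre, 22 mm above its underside; x and y are square to its sides, z up. It starts on a pad that is not its own. It may lie turned on its pad
- stone_mid (a point): sharpening stone in a dark wooden holder: long low bar, holder 110 mm long (x) by 40 mm wide (y) by 28 mm high, with a grey stone 98 x 30 mm standing 12 mm above it (40 mm high in all), about 0.4 kg. The point is its centre, 20 mm above its underside; z up. Either end may face either way. It starts on a pad that is not its own, at any angle
- pad_large_round_top (a point): large round plywood pad, 110 mm diameter, home of the chuck; fixed to the bench; the point is the centre of its upper face, 12 mm above the bench; z up
- pad_small_round_top (a point): small round plywood pad, 72 mm diameter, home of the pointed centre; fixed to the bench; the point is the centre of its upper face, 12 mm above the bench; z up
- pad_square_top (a point): square plywood pad, 96 x 96 mm, home of the square block; x and y are square to its sides; fixed to the bench; the point is the centre of its upper face, 12 mm above the bench; z up
- pad_long_top (a point): long plywood pad, 140 mm along its x by 64 mm along its y, home of the sharpening stone; fixed to the bench; the point is the centre of its upper face, 12 mm above the bench; z up
- mat_top (a point): spare spot, empty at the start: hexagonal black rubber mat, 100 mm across flats, fixed to the bench; the point is the centre of its upper face, 4 mm above the bench; z up
- eggcup_mid (a point): finished turned egg cup of light wood, loose, 46 mm diameter and 62 mm high, standing on the bench among the pads, to be left alone; the point is on its axis half-way up, 31 mm above the bench
There are look-alikes about, which are no part of the job. What is shaped like the part that bears pad_long_top but blue or green is not meant.

How it is judged:
At the end, for the whole second after the job is handed in: Chuck, pointed centre, square block and sharpening stone each stand upright (within 0.12 rad) and at rest, resting directly on their own pads, within 15 mm of the pad's centre; the stone lies along the long pad within 0.26 rad, either way round (horizontal distance between chuck_mid and pad_large_round_top below 0.015 m and z of chuck_mid in the frame of pad_large_round_top between 0.02 and 0.03 m and angle between each of chuck_mid, centre_mid, block_mid, stone_mid's own z axis and vertical below 0.12 rad and linear speed of each of chuck, centre, block, stone below 0.02 m/s and horizontal distance between centre_mid and pad_small_round_top below 0.015 m and z of centre_mid in the frame of pad_small_round_top between 0.03 and 0.04 m and horizontal distance between block_mid and pad_square_top below 0.015 m and z of block_mid in the frame of pad_square_top between 0.017 and 0.027 m and horizontal distance between stone_mid and pad_long_top below 0.015 m and z of stone_mid in the frame of pad_long_top between 0.015 and 0.025 m and angle between the x axis of stone_mid and the x axis of pad_long_top, either way round below 0.26 rad); the robot touches nothing.
It fails at once if the egg cup is shifted by more than 25 mm or tipped over (distance of eggcup_mid from where it was at the start of the episode above 0.025 m or angle between eggcup_mid's own z axis and vertical above 0.5 rad).
It also fails if it takes over 128 s, if anything falls off the work surface, if the arm or the gripper's body presses on something with over 40 N, if the wrist force passes 120 N, or if a joint passes its speed limit or range.

## Working session

There is one attempt and no reset: what is moved stays moved. The work goes in short steps, Python scripts to look and compute and a shell command to move; the robot and the scene stay as the last step left them, time stands still between calls to the robot, and variables do not carry over. Pictures are saved under pics/ and viewed, and the job is handed in when it is done.

```bash
ls; mkdir -p pics
cat > h.py <<'E'
import numpy as np, cv2
from workcell import r, viewer
def snap(n,f):
    c=viewer.capture(n); cv2.imwrite('pics/'+f,c['frame']); np.savez('pics/'+f[:-4]+'.npz',mtx=c['mtx'],T=c['T'],frame=c['frame'],**{k:np.array(v) for k,v in c.items() if k not in('mtx','T','frame') and not isinstance(v,str)}); return c
E
python3 - <<'E'
from h import *
for n in('top','side'):
    c=snap(n,n+'0.png'); print(c.keys(),c['mtx'],c['T'])
print(r.read_state())
E
```

```text
pics
dict_keys(['frame', 'mtx', 'T']) [[452.49717313   0.         327.75068163]
 [  0.         452.49717313 197.52936736]
 [  0.           0.           1.        ]] [[-1.10946510e-03  9.99006269e-01 -4.45560640e-02  4.31793256e-01]
 [-9.99820779e-01 -2.66091203e-04  1.89298471e-02 -1.00436046e-02]
 [ 1.88991799e-02  4.45690806e-02  9.98827522e-01  1.08651109e+00]
 [ 0.00000000e+00  0.00000000e+00  0.00000000e+00  1.00000000e+00]]
dict_keys(['frame', 'mtx', 'T']) [[449.05054519   0.         315.93599349]
 [  0.         449.05054519 187.16410988]
 [  0.           0.           1.        ]] [[ 0.99230341  0.09228647 -0.08256604  0.40120328]
 [-0.12196381  0.61305155 -0.78057199 -1.04131378]
 [-0.021419    0.78463431  0.61958875  0.86316184]
 [ 0.          0.          0.          1.        ]]
{'t': 0.1, 'joint_positions': array([ 1.1347999 ,  0.68991214, -0.19449789,  1.56623511,  0.1573279 ,
        0.90250885, -0.21510404]), 'joint_vel': array([ 0.0024231 , -0.00318198,  0.00077985, -0.00071517,  0.00112311,
        0.00058141,  0.00092487]), 'joint_efforts': array([-2.86162649e-03, -5.28505003e+01, -1.27129152e+00, -1.53837955e+01,
       -5.25495037e-02,  1.99264359e-03,  1.33716799e-05]), 'tool_pos': array([ 0.28262597, -0.55680868,  0.23798349]), 'eef_rot': array([-0.60239383,  0.37040573, -0.36934475,  0.60291435]), 'wrist_force': array([ 0.52813291, -0.6185277 , -0.56512375]), 'ft_torque': array([0.01428155, 0.02173228, 0.02660941]), 'finger_gap': 0.9992597233418488}
```

View pics/top0.png

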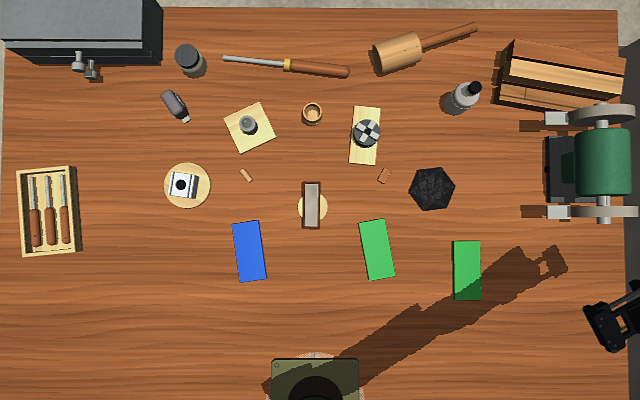

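View pics/side0.png

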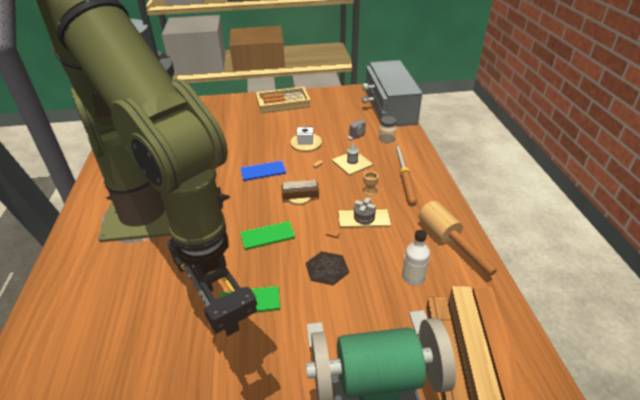

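Run:
```python
from h import *
a=cv2.imread('pics/top0.png'); b=cv2.imread('pics/side0.png')
cv2.imwrite('pics/tA.png',cv2.resize(a[90:240,150:320],None,fx=4.5,fy=4,interpolation=cv2.INTER_CUBIC)[:600,:765])
cv2.imwrite('pics/tB.png',cv2.resize(a[90:240,290:470],None,fx=4,fy=4,interpolation=cv2.INTER_CUBIC))
cv2.imwrite('pics/sA.png',cv2.resize(b[115:290,230:430],None,fx=3.4,fy=3.4,interpolation=cv2.INTER_CUBIC))
```

```text
(no output)
```

View pics/tA.png

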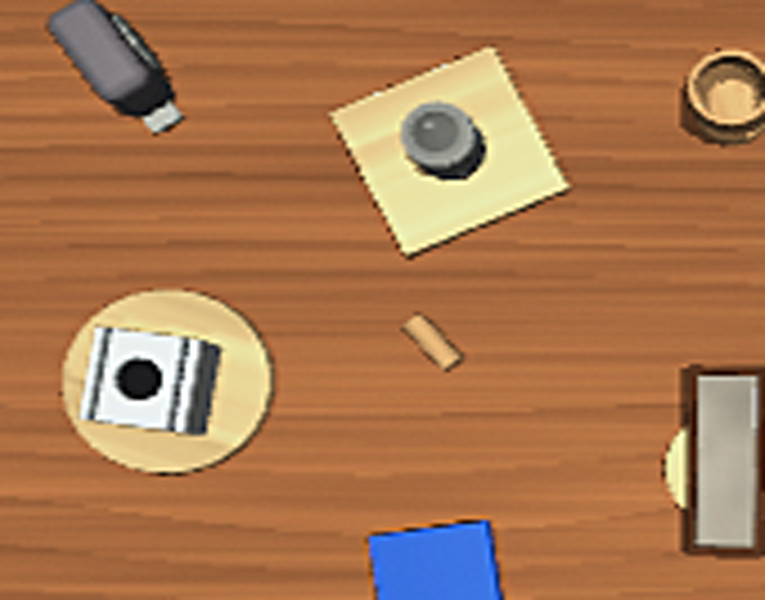

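View pics/tB.png

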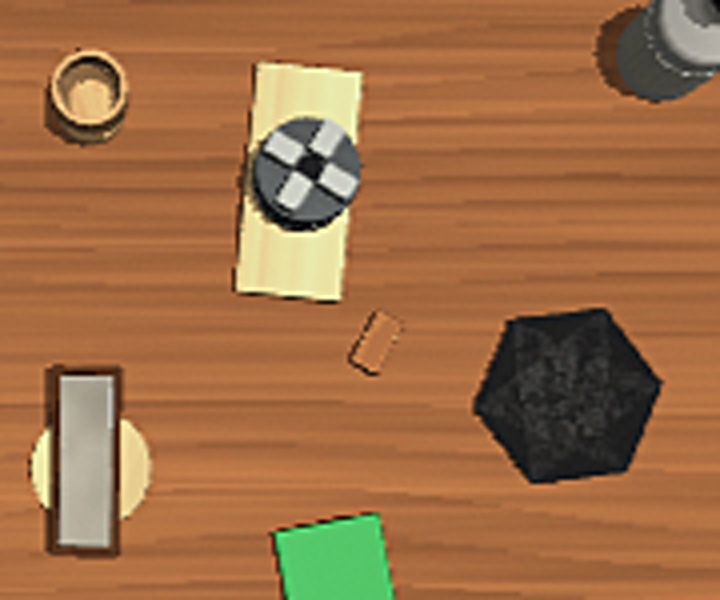

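View pics/sA.png

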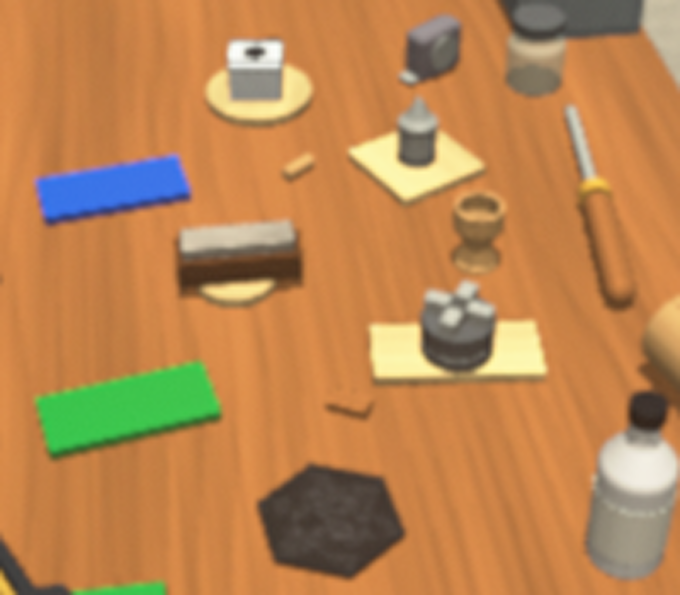

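```bash
cat >> h.py <<'E'
def proj(c,P):
    P=np.atleast_2d(P).astype(float);T=c['T'];q=(P-T[:3,3])@T[:3,:3]; q=q*[1,-1,-1]; u=q@c['mtx'].T; return u[:,:2]/u[:,2:]
def ray(c,u):
    u=np.atleast_2d(u).astype(float);d=np.c_[u,np.ones(len(u))]@np.linalg.inv(c['mtx']).T; return c['T'][:3,3],(d*[1,-1,-1])@c['T'][:3,:3].T
def at(c,u,z):
    o,d=ray(c,u);return o+d*((z-o[2])/d[:,2:])
def tri(c1,u1,c2,u2):
    o1,d1=ray(c1,u1);o2,d2=ray(c2,u2);out=[]
    for a,b in zip(d1,d2):
        s=np.linalg.lstsq(np.c_[a,-b],o2-o1,rcond=None)[0];p,q=o1+s[0]*a,o2+s[1]*b;out.append(np.r_[(p+q)/2,np.linalg.norm(p-q)])
    return np.array(out)
def load(f):
    d=np.load('pics/'+f+'.npz');return {k:d[k] for k in d.files}
E
python3 - <<'E'
from h import *
np.set_printoptions(precision=4,suppress=True)
t=load('top0');s=load('side0')
A=lambda x,y:(150+x/4.5-.4,90+y/4-.4)
B=lambda x,y:(290+x/4-.4,90+y/4-.4)
S=lambda x,y:(230+x/3.4-.35,115+y/3.4-.35)
prs=dict(sqL=(A(330,116),S(348,154)),sqT=(A(494,47),S(452,123)),sqR=(A(569,186),S(485,165)),sqB=(A(408,253),S(407,199)),
 lgTL=(B(257,64),S(537,322)),lgTR=(B(363,73),S(546,375)),lgBR=(B(341,299),S(377,379)),lgBL=(B(236,291),S(370,325)),
 hole=(A(139,379),S(255,53)),stTL=(B(60,375),S(292,222)),stBR=(B(112,548),S(181,254)),stBL=(B(58,545),S(180,232)),stTR=(B(114,376),S(297,250)),tip=(A(431,127),S(418,97)),chuck=(B(310,166),S(459,303)),
 matc=(B(568,394),S(331,520)),egg=(B(90,87),S(480,205)))
for k,(a,b) in prs.items(): print(k,np.round(a,1),tri(t,[a],s,[b])[0])
print('LR', at(t,[A(168,381)],.012),'block hole z.056',at(t,[A(139,379)],.056))
print('SR', at(t,[B(91,469)],.012))
E
```

```text
sqL [222.9 118.6] [ 0.6334  0.2241 -0.0191  0.0815]
sqT [259.4 101.4] [0.6861 0.1258 0.0679 0.0186]
sqR [276.  136.1] [0.6607 0.0851 0.0415 0.0786]
sqB [240.3 152.8] [ 0.6233  0.1893 -0.0668  0.0513]
lgTL [353.8 105.6] [ 0.705  -0.0942  0.005   0.005 ]
lgTR [380.4 107.8] [ 0.6982 -0.1582  0.0045  0.0016]
lgBR [374.8 164.4] [ 0.5608 -0.144   0.0054  0.0019]
lgBL [348.6 162.4] [ 0.5652 -0.0806  0.0084  0.002 ]
hole [180.5 184.4] [0.5089 0.3063 0.0502 0.0015]
stTL [304.6 183.4] [0.5121 0.0235 0.0456 0.0023]
stBR [317.6 226.6] [ 0.4123 -0.0064  0.045   0.0017]
stBL [304.1 225.8] [0.4137 0.0246 0.0451 0.0011]
stTR [318.1 183.6] [ 0.5123 -0.0076  0.0384  0.0027]
tip [245.4 121.4] [0.6487 0.1551 0.0788 0.0023]
chuck [367.1 131.1] [ 0.6313 -0.1201  0.0578  0.002 ]
matc [431.6 188.1] [ 0.5036 -0.2821 -0.0016  0.001 ]
egg [312.1 111.4] [0.6765 0.0061 0.0586 0.0021]
LR [[0.5098 0.3029 0.012 ]] block hole z.056 [[0.5078 0.3046 0.056 ]]
SR [[0.4576 0.0062 0.012 ]]
```

Run:
```python
from h import *
np.set_printoptions(precision=4,suppress=True)
t=load('top0');s=load('side0')
A=lambda x,y:(150+x/4.5-.4,90+y/4-.4)
B=lambda x,y:(290+x/4-.4,90+y/4-.4)
S=lambda x,y:(230+x/3.4-.35,115+y/3.4-.35)
def show(n,tp,sp,z):
    a=at(t,tp,z).mean(0); b=at(s,sp,z).mean(0) if sp else None; print(n,a,b, 'tri z',tri(t,tp,s,sp)[:,2] if sp and len(sp)==len(tp) else '')
    return at(t,tp,z)
p=show('square',[A(330,116),A(494,47),A(569,186),A(408,253)],[S(452,123),S(485,165),S(407,199),S(348,154)],.012);d=p[1]-p[0];print(np.degrees(np.arctan2(d[1],d[0])),np.linalg.norm(d),np.linalg.norm(p[2]-p[1]))
p=show('long',[B(257,64),B(363,73),B(341,299),B(236,291)],[S(537,322),S(546,375),S(377,379),S(370,325)],.012);d=p[0]+p[1]-p[2]-p[3];print(np.degrees(np.arctan2(d[1],d[0])),np.linalg.norm(d)/2)
show('LR',[A(168,381)],[S(259,92)],.012)
show('SR',[B(91,469)],None,.012)
show('mat',[B(568,394)],[S(331,520)],.004)
show('blk',[A(139,379)],[S(255,53)],.056)
p=show('stone',[B(60,375),B(114,376),B(112,548),B(58,545)],[S(292,222),S(297,250),S(181,254),S(180,232)],.052);d=p[0]+p[1]-p[2]-p[3];print(np.degrees(np.arctan2(d[1],d[0])),np.linalg.norm(d)/2)
show('tip',[A(431,127)],[S(418,97)],.082)
show('chuck',[B(310,166)],[S(459,303)],.062)
show('egg',[B(90,87)],[S(480,205)],.062)
# overlay models
def ov(c,f,box,k):
    im=cv2.resize(c['frame'],None,fx=k,fy=k,interpolation=cv2.INTER_CUBIC)
    def pl(P,col): cv2.polylines(im,[np.int32((proj(c,P)+.5)*k)],True,col,1)
    def circ(x,y,z,rr,col): 
        a=np.linspace(0,2*np.pi,60);pl(np.c_[x+rr*np.cos(a),y+rr*np.sin(a),0*a+z],col)
    def rect(x,y,z,w,h,deg,col):
        q=np.radians(deg);R=np.array([[np.cos(q),-np.sin(q)],[np.sin(q),np.cos(q)]]);P=np.array([[w,h],[-w,h],[-w,-h],[w,-h]])/2@R.T;pl(np.c_[P+[x,y],np.full(4,z)],col)
    import json
    for it in json.load(open('m.json')):
        col=(0,0,255)
        if it[0]=='c':circ(*it[1:],col)
        else:rect(*it[1:],col)
    x0,y0,x1,y1=[int(v*k) for v in box];cv2.imwrite('pics/'+f,im[y0:y1,x0:x1])
```

```text
square [0.6478 0.1557 0.012 ] [0.6553 0.1469 0.012 ] tri z [-0.001   0.0086  0.0066  0.0037]
-64.13998019103643 0.09609422827177028 0.09279434277654629
long [ 0.6298 -0.1185  0.012 ] [ 0.6319 -0.1256  0.012 ] tri z [0.005  0.0045 0.0054 0.0084]
-5.660218428758389 0.13734433197944246
LR [0.5098 0.3029 0.012 ] [0.5109 0.292  0.012 ] tri z [0.0035]
SR [0.4576 0.0062 0.012 ] None tri z 
mat [ 0.5027 -0.2807  0.004 ] [ 0.5034 -0.2871  0.004 ] tri z [-0.0016]
blk [0.5078 0.3046 0.056 ] [0.5089 0.2968 0.056 ] tri z [0.0502]
stone [0.4613 0.0084 0.052 ] [ 0.4628 -0.0023  0.052 ] tri z [0.0456 0.0384 0.045  0.0451]
-0.6394602739875069 0.09774505616045337
tip [0.6468 0.1546 0.082 ] [0.6488 0.1504 0.082 ] tri z [0.0788]
chuck [ 0.6294 -0.1196  0.062 ] [ 0.6311 -0.1248  0.062 ] tri z [0.0578]
egg [0.6746 0.0061 0.062 ] [0.6764 0.0018 0.062 ] tri z [0.0586]
```

```bash
cat >> h.py <<'E'
from scipy.spatial.transform import Rotation as Ro
def shift(target,yaw=None):
    """target TCP xyz; yaw = world heading of jaw-opening axis(deg, mod180). prints tool-frame shift & turn"""
    s=r.read_state();R=Ro.from_quat(s['eef_rot']).as_matrix();d=R.T@(np.array(target)-s['tool_pos'])
    h=np.degrees(np.arctan2(R[1,0],R[0,0]));o='shift %s'%np.round(d,4)
    if yaw is not None:
        o+=' turn %.3f (from heading %.1f)'%(np.radians((-(yaw-h)+90)%180-90),h)
    print('t',s['t'],'tcp',np.round(s['tool_pos'],4),'down',np.round(R[:,1],3),'z',np.round(R[:,2],3),o,'gap %.3f'%s['finger_gap'],'F',np.round(s['wrist_force'],1),'q',np.round(s['joint_positions'],2))
E
python3 -c "
from h import *
shift([.630,-.119,.20],45)
shift([.630,-.119,.20],90)"
```

```text
t 0.1 tcp [ 0.2826 -0.5568  0.238 ] down [-0.001  0.001 -1.   ] z [ 0.892  0.453 -0.   ] shift [-0.233   0.0383  0.508 ] turn 1.255 (from heading -63.1) gap 0.999 F [ 0.5 -0.6 -0.6] q [ 1.13  0.69 -0.19  1.57  0.16  0.9  -0.22]
t 0.1 tcp [ 0.2826 -0.5568  0.238 ] down [-0.001  0.001 -1.   ] z [ 0.892  0.453 -0.   ] shift [-0.233   0.0383  0.508 ] turn 0.470 (from heading -63.1) gap 0.999 F [ 0.5 -0.6 -0.6] q [ 1.13  0.69 -0.19  1.57  0.16  0.9  -0.22]
```

```bash
python3 -m crank '-0.233 0.0 0.508 0.47 0;-0.233 0.0 0.508 0.47 0;-0.233 0.0 0.508 0.47 0;-0.233 0.0 0.508 0.47 0;-0.233 0.0 0.508 0.47 0;-0.233 0.0 0.508 0.47 0;-0.233 0.0 0.508 0.47 0;-0.233 0.0 0.508 0.47 0;-0.233 0.0 0.508 0.47 0;-0.233 0.0 0.508 0.47 0'
python3 -c "
from h import *
shift([.630,-.119,.12],90)"
```

```text
t: 0.93
tool_pos: [0.5427, -0.229, 0.2385]
eef_rot: [-0.5, 0.5, -0.5, 0.5]
wrist_force: [0.4, 0.1, 0.8]
finger_gap: 0.999
t 0.9333 tcp [ 0.5427 -0.229   0.2385] down [-0.001  0.    -1.   ] z [ 1.    -0.    -0.001] shift [-0.11    0.1184  0.0873] turn -0.000 (from heading -90.0) gap 0.999 F [0.4 0.1 0.8] q [ 0.33  0.64 -0.01  1.68  0.01  0.82 -1.26]
```

```bash
python3 -m crank '-0.11 0.03 0.087 0 0;-0.11 0.06 0.087 0 0;-0.11 0.118 0.087 0 0;-0.11 0.118 0.087 0 0;-0.11 0.118 0.087 0 0;-0.11 0.118 0.087 0 0;-0.11 0.118 0.087 0 0'
python3 - <<'E'
from h import *
shift([.630,-.119,.018],90)
t=snap('top','top1.png');s=snap('side','side1.png')
p=r.read_state()['tool_pos']; print(proj(t,p),proj(s,p))
a=cv2.resize(t['frame'][60:200,290:470],None,fx=4,fy=4,interpolation=cv2.INTER_CUBIC)
b=cv2.resize(s['frame'][120:260,270:450],None,fx=4,fy=4,interpolation=cv2.INTER_CUBIC)
u=proj(s,p)[0];cv2.circle(b,(int((u[0]+.5-270)*4),int((u[1]+.5-120)*4)),3,(0,0,255),-1)
for dy in(-.044,.044):
    u=proj(s,p+[0,dy,0])[0];cv2.circle(b,(int((u[0]+.5-270)*4),int((u[1]+.5-120)*4)),3,(255,0,255),-1)
    u=proj(t,p+[0,dy,0])[0];cv2.circle(a,(int((u[0]+.5-290)*4),int((u[1]+.5-60)*4)),3,(255,0,255),-1)
cv2.imwrite('pics/t1.png',a);cv2.imwrite('pics/s1.png',b)
E
```

```text
t: 1.52
tool_pos: [0.6281, -0.1203, 0.1195]
eef_rot: [0.501, -0.5, 0.499, -0.5]
wrist_force: [0.5, -0.9, 0.7]
finger_gap: 1.004
t 1.5167 tcp [ 0.6281 -0.1203  0.1195] down [-0.003  0.    -1.   ] z [ 1.     0.002 -0.003] shift [-0.0013  0.1015  0.0022] turn 0.002 (from heading -89.9) gap 1.004 F [ 0.5 -0.9  0.7] q [ 0.12  0.86  0.    1.62 -0.    0.67 -1.45]
[[371.78714216 125.92508852]] [[364.81866536 186.23993914]]
```

View pics/t1.png

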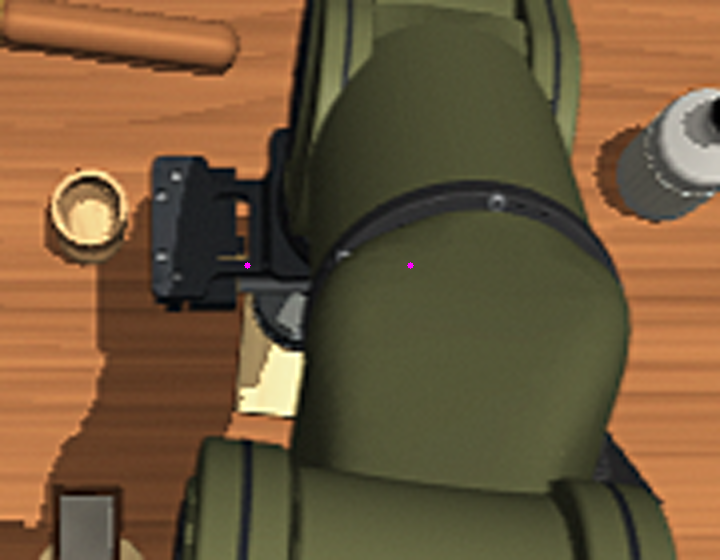

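View pics/s1.png

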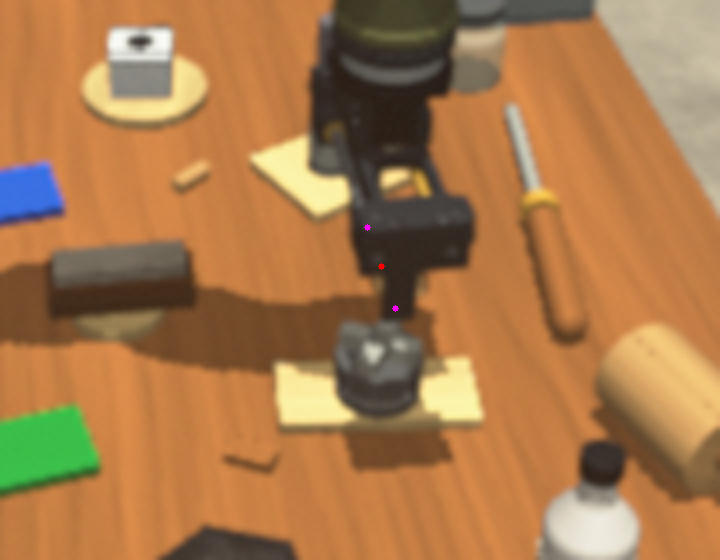

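```bash
python3 -m crank '0.002 0.03 0.002 0 0;0.002 0.05 0.002 0 0;0.002 0.07 0.002 0 0;0.002 0.085 0.002 0 0;0.002 0.1 0.002 0 0;0.002 0.1 0.002 0 0'
python3 - <<'E'
from h import *
shift([.630,-.122,.018],90)
s=snap('side','side2.png')
b=cv2.resize(s['frame'][140:260,300:450],None,fx=5,fy=5,interpolation=cv2.INTER_CUBIC)
cv2.imwrite('pics/s2.png',b)
E
```

```text
t: 2.12
tool_pos: [0.6295, -0.1239, 0.0191]
eef_rot: [-0.5, 0.501, -0.5, 0.499]
wrist_force: [0.3, -0.1, -0.4]
finger_gap: 0.998
t 2.1167 tcp [ 0.6295 -0.1239  0.0191] down [-0.003 -0.    -1.   ] z [ 1.    -0.001 -0.003] shift [-0.0019  0.0011  0.0005] turn -0.001 (from heading -90.1) gap 0.998 F [ 0.3 -0.1 -0.4] q [ 0.12  1.01  0.    1.64 -0.    0.5  -1.45]
```

View pics/s2.png

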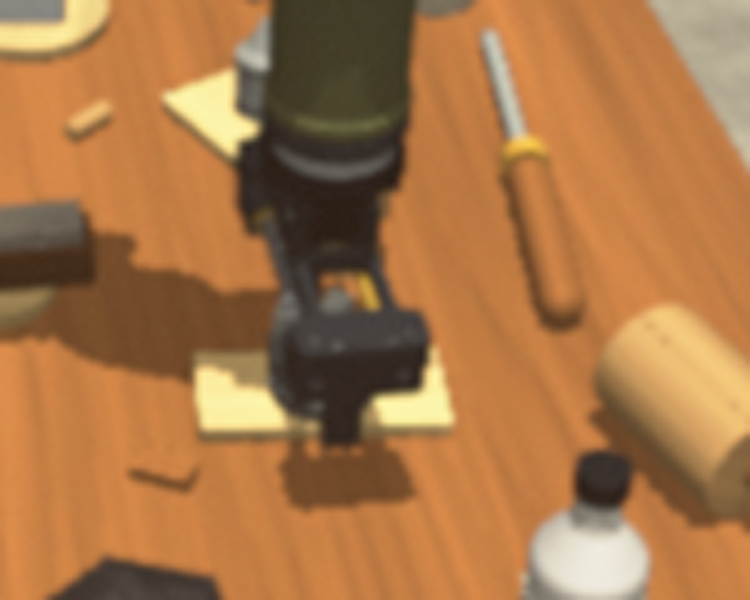

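```bash
python3 -m crank '0 0 0 0 255;0 0 0 0 255;0 0 0 0 255;0 0 0 0 255;0 0 0 0 255;0 0 0 0 255;0 0 0 0 255;0 0 0 0 255'
python3 - <<'E'
from h import *
shift([.630,-.122,.018],90)
s=load('side2')
for y in (-.168,-.1855): print(proj(s,[.6295,-.1239+.1239+y,.0191]))
E
```

```text
t: 2.83
tool_pos: [0.632, -0.1215, 0.0217]
eef_rot: [-0.499, 0.5, -0.5, 0.501]
wrist_force: [-0.6, 2.9, 5.8]
finger_gap: 0.695
t 2.8333 tcp [ 0.632  -0.1215  0.0217] down [ 0.002  0.002 -1.   ] z [1.    0.001 0.002] shift [ 0.0005  0.0037 -0.002 ] turn 0.001 (from heading -90.0) gap 0.695 F [-0.6  2.9  5.8] q [ 0.12  1.   -0.    1.63 -0.    0.5  -1.45]
[[366.62358856 226.00391094]]
[[367.98808688 230.42443315]]
```

```bash
python3 -m crank '0 -0.035 0 0 255;0 -0.07 0 0 255;0.03 -0.08 -0.024 0 255;0.065 -0.08 -0.05 0 255;0.1 -0.08 -0.08 0 255;0.13 -0.08 -0.104 0 255;0.161 -0.08 -0.129 0 255;0.161 -0.08 -0.129 0 255;0.161 -0.04 -0.129 0 255;0.161 -0.04 -0.129 0 255'
python3 - <<'E'
from h import *
for i in range(3): shift([.503,-.283,.013],90)
E
```

```text
t: 3.67
tool_pos: [0.497, -0.2832, 0.0543]
eef_rot: [-0.501, 0.504, -0.497, 0.498]
wrist_force: [-2.1, 1.1, -6.5]
finger_gap: 0.691
t 3.6667 tcp [ 0.497  -0.2832  0.0543] down [-0.011  0.005 -1.   ] z [ 1.    -0.002 -0.011] shift [0.     0.0412 0.0064] turn -0.002 (from heading -90.1) gap 0.691 F [-2.1  1.1 -6.5] q [ 0.46  0.9  -0.04  1.85  0.07  0.41 -1.2 ]
t 3.6667 tcp [ 0.497  -0.2832  0.0543] down [-0.011  0.005 -1.   ] z [ 1.    -0.002 -0.011] shift [0.     0.0412 0.0064] turn -0.002 (from heading -90.1) gap 0.691 F [-2.1  1.1 -6.5] q [ 0.46  0.9  -0.04  1.85  0.07  0.41 -1.2 ]
t 3.6667 tcp [ 0.497  -0.2832  0.0543] down [-0.011  0.005 -1.   ] z [ 1.    -0.002 -0.011] shift [0.     0.0412 0.0064] turn -0.002 (from heading -90.1) gap 0.691 F [-2.1  1.1 -6.5] q [ 0.46  0.9  -0.04  1.85  0.07  0.41 -1.2 ]
```

```bash
python3 -m crank '0 0.015 0.003 0 255;0 0.03 0.003 0 255;0 0.036 0.003 0 255;0 0.036 0.003 0 255;0 0.036 0.003 0 255'
python3 - <<'E'
from h import *
shift([.503,-.283,.013],90)
s=snap('side','side3.png')
cv2.imwrite('pics/s3.png',cv2.resize(s['frame'][190:310,270:420],None,fx=5,fy=5,interpolation=cv2.INTER_CUBIC))
E
```

```text
t: 4.08
tool_pos: [0.5049, -0.2837, 0.0251]
eef_rot: [0.5, -0.5, 0.5, -0.5]
wrist_force: [-0.1, -0.1, -5.2]
finger_gap: 0.693
t 4.0833 tcp [ 0.5049 -0.2837  0.0251] down [-0.001 -0.    -1.   ] z [ 1.     0.    -0.001] shift [-0.0007  0.0121 -0.0019] turn 0.000 (from heading -90.0) gap 0.693 F [-0.1 -0.1 -5.2] q [ 0.45  0.95 -0.03  1.84  0.08  0.36 -1.21]
```

View pics/s3.png

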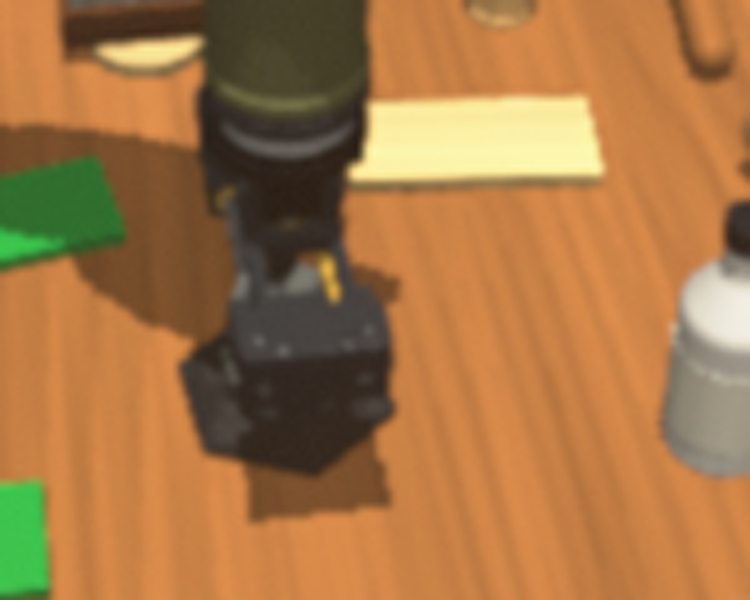

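```bash
python3 -m crank '0 0.006 0 0 255;0 0.010 0 0 255;0 0.010 0 0 255;0 0.010 0 0 255'; python3 -m crank '0 0.002 0 0 255;0 0.002 0 0 255;0 0.002 0 0 255'
```

```text
t: 4.47
tool_pos: [0.5048, -0.2839, 0.0147]
eef_rot: [-0.5, 0.5, -0.5, 0.5]
wrist_force: [-0.1, 0.1, -5.8]
finger_gap: 0.691
t: 4.72
tool_pos: [0.5052, -0.2841, 0.0138]
eef_rot: [0.5, -0.5, 0.5, -0.5]
wrist_force: [-1.6, 0.3, 5.6]
finger_gap: 0.694
```

```bash
python3 -m crank '0 0 0 0 0;0 0 0 0 0;0 0 0 0 0;0 0 0 0 0;0 -0.03 0 0 0;0 -0.07 0 0 0;0 -0.11 0 0 0;-0.04 -0.15 0 0 0;-0.08 -0.15 0 0 0;-0.12 -0.15 0 0 0'
python3 -m crank '-0.04 0 0 0 0;-0.08 0 0 0 0;-0.08 0 0 0 0;-0.08 0 0 0 0'
python3 - <<'E'
from h import *
shift([.461,.003,.15],89.4)
s=snap('side','side4.png');t=snap('top','top4.png')
cv2.imwrite('pics/s4.png',cv2.resize(s['frame'][190:310,270:420],None,fx=5,fy=5,interpolation=cv2.INTER_CUBIC))
cv2.imwrite('pics/t4.png',cv2.resize(t['frame'][90:240,290:480],None,fx=4,fy=4,interpolation=cv2.INTER_CUBIC))
E
```

```text
t: 5.55
tool_pos: [0.5068, -0.1729, 0.1652]
eef_rot: [0.498, -0.499, 0.503, -0.5]
wrist_force: [0.8, 1.7, -0.2]
finger_gap: 0.999
t: 5.88
tool_pos: [0.5054, -0.0887, 0.1625]
eef_rot: [-0.501, 0.499, -0.498, 0.502]
wrist_force: [-0.2, -0.6, -0.3]
finger_gap: 1.001
t 5.8833 tcp [ 0.5054 -0.0887  0.1625] down [ 0.     0.001 -1.   ] z [1.    0.006 0.   ] shift [-0.0919  0.0126 -0.0438] turn 0.017 (from heading -89.6) gap 1.001 F [-0.2 -0.6 -0.3] q [ 0.09  0.66 -0.01  1.98  0.    0.5  -1.48]
```

View pics/s4.png

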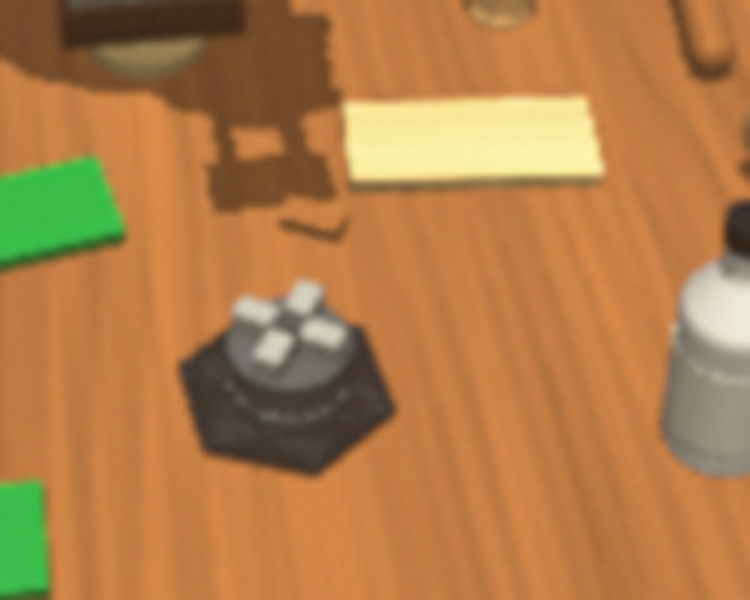

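View pics/t4.png

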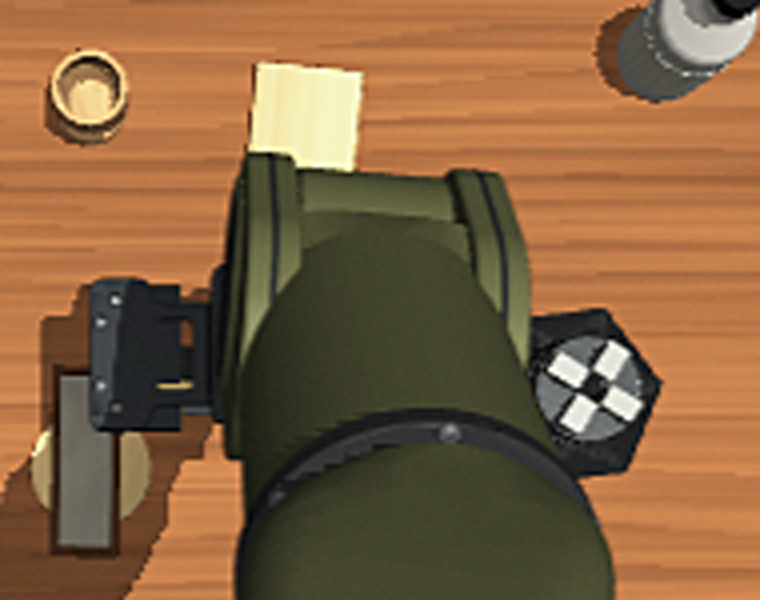

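Run:
```python
from h import *
np.set_printoptions(precision=4,suppress=True)
t=load('top4');s=load('side4')
B=lambda x,y:(290+x/4-.4,90+y/4-.4)
S=lambda x,y:(270+x/5-.4,190+y/5-.4)
print('chuck',at(t,[B(597,388)],.054),at(s,[S(289,325)],.049),tri(t,[B(597,388)],s,[S(289,327)]))
tp=at(t,[B(257,64),B(363,73),B(341,299),B(236,291)],.012).mean(0)
print('long',tp,at(s,[S(345,102),S(587,97),S(603,178),S(350,183)],.012).mean(0))
```

```text
chuck [[ 0.5029 -0.285   0.054 ]] [[ 0.505  -0.2852  0.049 ]] [[ 0.504  -0.2864  0.0489  0.0015]]
long [ 0.6298 -0.1185  0.012 ] [ 0.631  -0.1252  0.012 ]
```

```bash
python3 -m crank '-0.035 0 -0.015 0 0;-0.07 0 -0.03 0 0;-0.096 0 -0.044 0 0;-0.096 0.03 -0.044 0 0;-0.096 0.065 -0.044 0 0;-0.096 0.1 -0.044 0 0;-0.096 0.125 -0.044 0 0;-0.096 0.137 -0.044 0 0;-0.096 0.137 -0.044 0 0;-0.096 0.137 -0.044 0 0'
python3 - <<'E'
from h import *
shift([.461,.007,.017],89.4)
E
```

```text
t: 6.82
tool_pos: [0.4611, 0.0021, 0.025]
eef_rot: [0.5, -0.501, 0.501, -0.499]
wrist_force: [1.3, -0.3, -0.0]
finger_gap: 1.001
t 6.8167 tcp [0.4611 0.0021 0.025 ] down [-0.001 -0.001 -1.   ] z [ 1.    -0.003 -0.001] shift [-0.0049  0.008  -0.0001] turn 0.007 (from heading -90.2) gap 1.001 F [ 1.3 -0.3 -0. ] q [-0.11  0.9   0.    2.19 -0.03  0.05 -1.65]
```

```bash
python3 -m crank '-0.003 0.004 0 0 0;-0.005 0.008 0 0 0;-0.005 0.008 0 0 0;-0.005 0.008 0 0 0'
python3 - <<'E'
from h import *
shift([.461,.007,.017],89.4)
print(r.read_state()['joint_positions'])
E
```

```text
t: 7.15
tool_pos: [0.4633, 0.0092, 0.0192]
eef_rot: [0.5, -0.5, 0.5, -0.5]
wrist_force: [0.4, -0.0, 0.2]
finger_gap: 1.002
t 7.15 tcp [0.4633 0.0092 0.0192] down [-0.001  0.    -1.   ] z [ 1.     0.    -0.001] shift [ 0.0022  0.0022 -0.0023] turn 0.011 (from heading -90.0) gap 1.002 F [ 0.4 -0.   0.2] q [-0.12  0.92 -0.    2.18  0.03  0.04 -1.72]
[-1.18086205e-01  9.16534537e-01 -1.95345093e-03  2.18284976e+00
  2.86845309e-02  4.36259006e-02 -1.71857528e+00]
```

```bash
python3 -m crank '0 0 0 0 255;0 0 0 0 255;0 0 0 0 255;0 0 0 0 255;0 0 0 0 255;0 0 0 0 255;0 0 0 0 255;0 0 0 0 255;0 0 0 0 255'
python3 -m crank '0 -0.015 0.002 0 255;0 -0.035 0.004 0 255;0 -0.06 0.01 0 255;0 -0.08 0.01 0 255;0 -0.08 0.01 0 255;0 -0.08 0.01 0 255'
python3 - <<'E'
from h import *
shift([.630,-.1185,.10],84.3)
s=snap('side','side5.png')
cv2.imwrite('pics/s5.png',cv2.resize(s['frame'][140:260,250:410],None,fx=5,fy=5,interpolation=cv2.INTER_CUBIC))
E
```

```text
t: 7.9
tool_pos: [0.4626, 0.0089, 0.0186]
eef_rot: [0.501, -0.501, 0.499, -0.499]
wrist_force: [0.3, -0.4, 0.7]
finger_gap: 0.456
t: 8.4
tool_pos: [0.473, 0.009, 0.0988]
eef_rot: [-0.5, 0.501, -0.5, 0.5]
wrist_force: [-1.1, -0.1, -3.7]
finger_gap: 0.453
t 8.4 tcp [0.473  0.009  0.0988] down [-0.002  0.    -1.   ] z [ 1.    -0.    -0.002] shift [ 0.1275 -0.0015  0.157 ] turn 0.099 (from heading -90.0) gap 0.453 F [-1.1 -0.1 -3.7] q [-0.11  0.75 -0.01  2.14  0.02  0.26 -1.71]
```

View pics/s5.png

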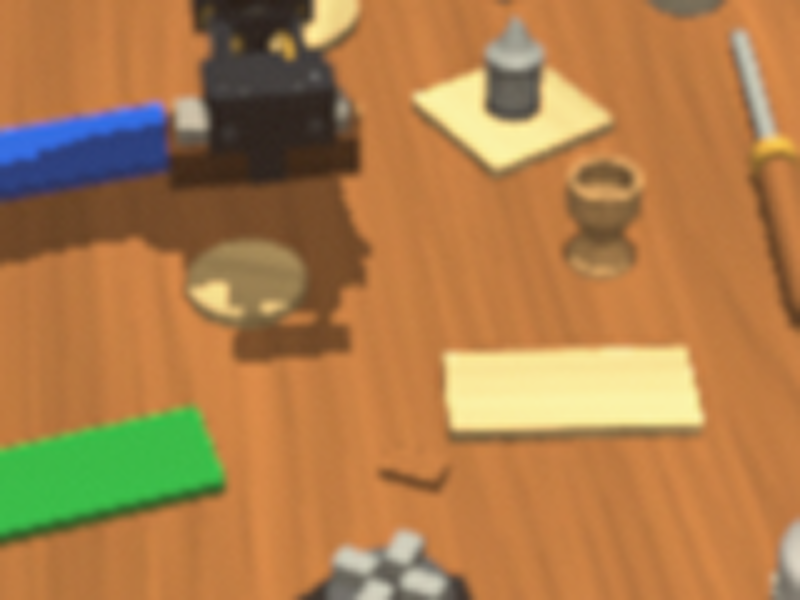

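```bash
python3 -m crank '0.022 0 0.026 0.02 255;0.044 0 0.053 0.05 255;0.066 0 0.08 0.07 255;0.088 0 0.108 0.099 255;0.11 0 0.135 0.099 255;0.1275 0 0.158 0.099 255;0.1275 0.02 0.158 0.099 255;0.1275 0.04 0.158 0.099 255;0.1275 0.06 0.158 0.099 255;0.1275 0.06 0.158 0.099 255'
python3 -m crank '0 0 0 0 255;0 0 0 0 255'
python3 - <<'E'
from h import *
shift([.632,-.1185,.019],84.3)
s=snap('side','side6.png')
cv2.imwrite('pics/s6.png',cv2.resize(s['frame'][140:260,300:450],None,fx=5,fy=5,interpolation=cv2.INTER_CUBIC))
E
```

```text
t: 9.28
tool_pos: [0.6253, -0.1176, 0.0315]
eef_rot: [-0.478, 0.528, -0.52, 0.471]
wrist_force: [0.2, 0.7, -4.5]
finger_gap: 0.45
t: 9.45
tool_pos: [0.6304, -0.1185, 0.0377]
eef_rot: [-0.476, 0.525, -0.523, 0.474]
wrist_force: [0.0, 0.3, -4.5]
finger_gap: 0.452
t 9.45 tcp [ 0.6304 -0.1185  0.0377] down [-0.004 -0.    -1.   ] z [ 0.995 -0.099 -0.004] shift [-0.0001  0.0187  0.0017] turn 0.000 (from heading -95.7) gap 0.452 F [ 0.   0.3 -4.5] q [ 0.13  0.98 -0.02  1.63  0.04  0.53 -1.59]
```

View pics/s6.png

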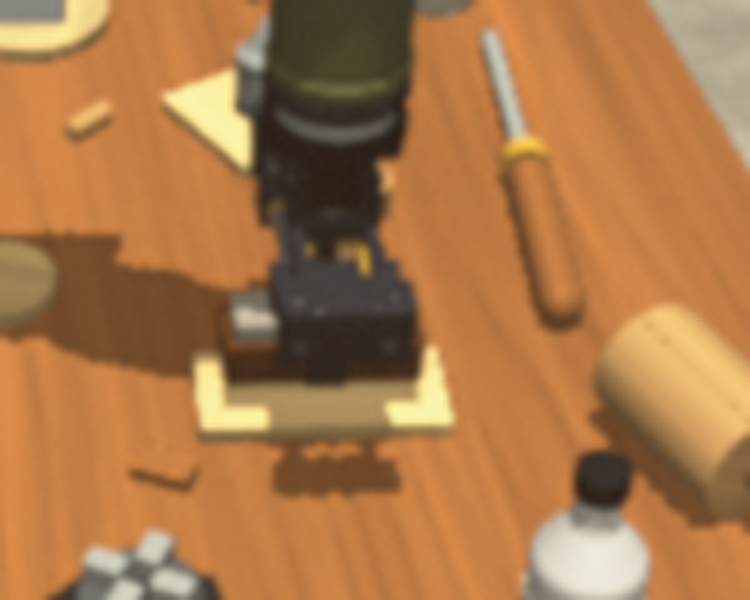

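```bash
python3 -m crank '0 0.006 0.002 0 255;0 0.012 0.002 0 255;0 0.016 0.002 0 255;0 0.016 0.002 0 255;0 0.018 0.002 0 255;0 0.018 0.002 0 255;0 0.018 0.002 0 255'
```

```text
t: 10.08
tool_pos: [0.6326, -0.1188, 0.0202]
eef_rot: [-0.475, 0.525, -0.524, 0.474]
wrist_force: [0.5, 0.1, -4.7]
finger_gap: 0.45
```

```bash
python3 -m crank '0 0.002 0 0 255;0 0.002 0 0 255;0 0.002 0 0 255'
```

```text
t: 10.33
tool_pos: [0.6331, -0.1189, 0.0187]
eef_rot: [-0.475, 0.525, -0.524, 0.474]
wrist_force: [-0.3, -0.6, 0.5]
finger_gap: 0.451
```

```bash
python3 -m crank '0 0 0 0 0;0 0 0 0 0;0 0 0 0 0;0 0 0 0 0;0 -0.03 0 0 0;0 -0.06 0 0 0;0 -0.09 0 -0.05 0;0 -0.12 0 -0.099 0;0 -0.12 0 -0.099 0;0 -0.12 0 -0.099 0'
python3 -c "
from h import *
shift([.647,.1546,.13],90)"
```

```text
t: 11.17
tool_pos: [0.6343, -0.1191, 0.1402]
eef_rot: [0.5, -0.5, 0.501, -0.5]
wrist_force: [0.4, -0.3, -0.4]
finger_gap: 1.002
t 11.1667 tcp [ 0.6343 -0.1191  0.1402] down [ 0.001 -0.001 -1.   ] z [ 1.    -0.001  0.001] shift [-0.2737  0.0101  0.0124] turn -0.001 (from heading -90.0) gap 1.002 F [ 0.4 -0.3 -0.4] q [ 0.14  0.83 -0.06  1.59  0.06  0.72 -1.51]
```

```bash
python3 -m crank '-0.04 0 0.012 0 0;-0.08 0 0.012 0 0;-0.12 0 0.012 0 0;-0.16 0 0.012 0 0;-0.2 0 0.012 0 0;-0.24 0 0.012 0 0;-0.274 0 0.012 0 0;-0.274 0 0.012 0 0;-0.274 0 0.012 0 0'
python3 - <<'E'
from h import *
shift([.647,.1546,.029],90)
s=snap('side','side7.png');t=snap('top','top7.png')
cv2.imwrite('pics/s7.png',cv2.resize(s['frame'][100:250,300:450],None,fx=4,fy=4,interpolation=cv2.INTER_CUBIC))
cv2.imwrite('pics/t7.png',cv2.resize(t['frame'][90:240,290:480],None,fx=4,fy=4,interpolation=cv2.INTER_CUBIC))
E
```

```text
t: 11.92
tool_pos: [0.6433, 0.159, 0.1362]
eef_rot: [0.503, -0.5, 0.497, -0.5]
wrist_force: [0.6, -1.2, -0.5]
finger_gap: 0.998
t 11.9167 tcp [0.6433 0.159  0.1362] down [-0.006  0.001 -1.   ] z [ 1.     0.005 -0.006] shift [0.0046 0.1072 0.0043] turn 0.005 (from heading -89.7) gap 0.998 F [ 0.6 -1.2 -0.5] q [-0.31  0.86 -0.01  1.53  0.    0.76 -1.88]
```

View pics/s7.png

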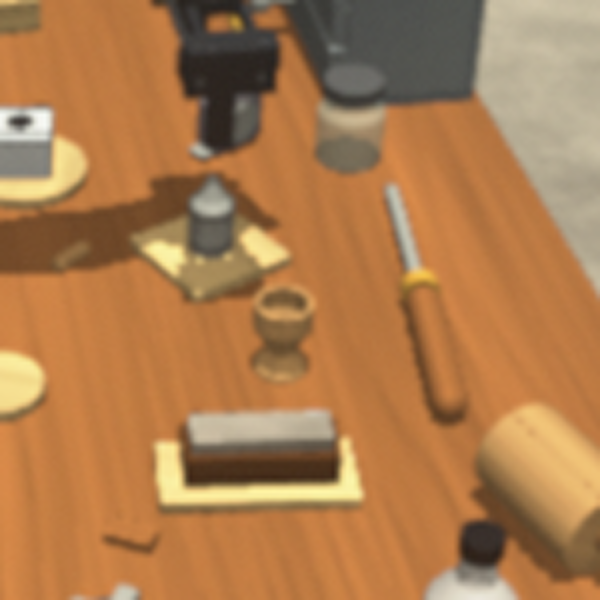

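View pics/t7.png

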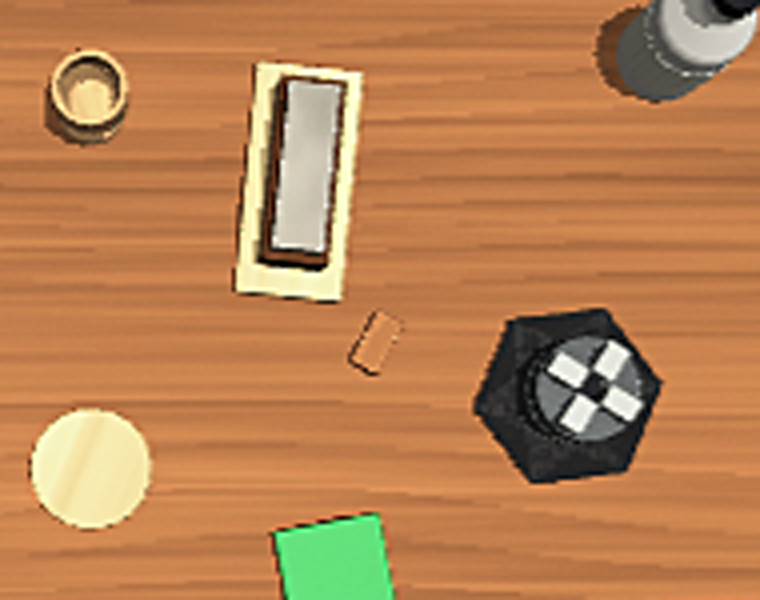

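```bash
python3 -m crank '0.005 0.03 0.003 0 0;0.005 0.06 0.003 0 0;0.005 0.085 0.003 0 0;0.005 0.1 0.003 0 0;0.005 0.107 0.003 0 0;0.005 0.107 0.003 0 0;0.005 0.107 0.003 0 0'
python3 - <<'E'
from h import *
np.set_printoptions(precision=4,suppress=True)
shift([.647,.1546,.029],90)
t=load('top7');B=lambda x,y:(290+x/4-.4,90+y/4-.4)
p=at(t,[B(286,79),B(347,84),B(327,252),B(270,246)],.052);d=p[0]+p[1]-p[2]-p[3];print('stone',p.mean(0),np.degrees(np.arctan2(d[1],d[0])),np.linalg.norm(d)/2)
print('SR',at(t,[B(91,468)],.012))
s=snap('side','side8.png')
cv2.imwrite('pics/s8.png',cv2.resize(s['frame'][100:220,290:440],None,fx=5,fy=5,interpolation=cv2.INTER_CUBIC))
E
```

```text
t: 12.6
tool_pos: [0.6484, 0.1496, 0.0317]
eef_rot: [-0.5, 0.501, -0.5, 0.499]
wrist_force: [-0.2, 0.2, 0.1]
finger_gap: 1.001
t 12.6 tcp [0.6484 0.1496 0.0317] down [-0.002 -0.    -1.   ] z [ 1.    -0.001 -0.002] shift [-0.005   0.0027 -0.0014] turn -0.001 (from heading -90.1) gap 1.001 F [-0.2  0.2  0.1] q [-0.29  1.01 -0.01  1.56  0.01  0.58 -1.88]
stone [ 0.6319 -0.1192  0.052 ] -6.376541068072088 0.09800941644966919
SR [[0.4582 0.0062 0.012 ]]
```

View pics/s8.png

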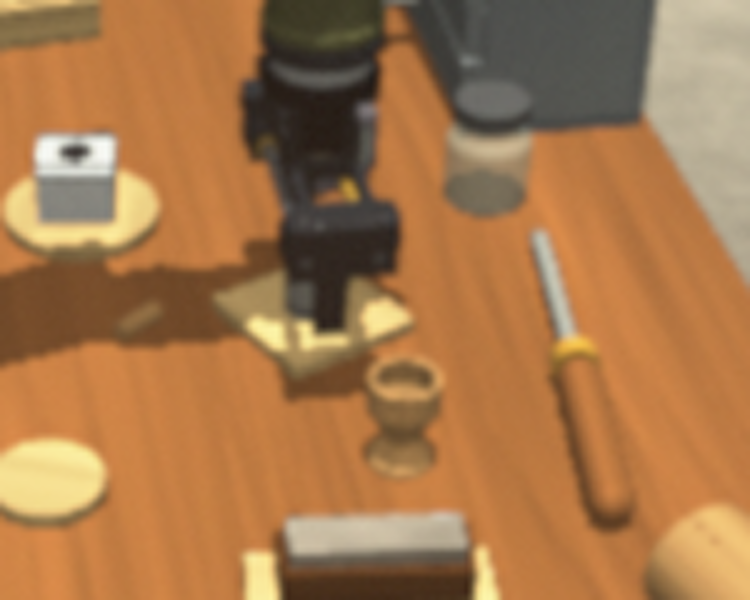

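```bash
python3 -m crank '-0.004 0.002 -0.001 0 0;-0.004 0.002 -0.001 0 255;-0.004 0.002 -0.001 0 255;-0.004 0.002 -0.001 0 255;-0.004 0.002 -0.001 0 255;-0.004 0.002 -0.001 0 255;-0.004 0.002 -0.001 0 255;-0.004 0.002 -0.001 0 255;-0.004 0.002 -0.001 0 255;-0.004 0.002 -0.001 0 255'
python3 -c "
from h import *
shift([.459,.006,.13],90)"
```

```text
t: 13.48
tool_pos: [0.6467, 0.1546, 0.0291]
eef_rot: [-0.501, 0.501, -0.499, 0.499]
wrist_force: [-0.2, 1.6, -0.1]
finger_gap: 0.424
t 13.4833 tcp [0.6467 0.1546 0.0291] down [-0.003  0.    -1.   ] z [ 1.     0.    -0.003] shift [ 0.1485 -0.1005 -0.188 ] turn 0.000 (from heading -90.0) gap 0.424 F [-0.2  1.6 -0.1] q [-0.3   1.01 -0.01  1.56  0.01  0.57 -1.88]
```

```bash
python3 -m crank '0 -0.03 0 0 255;0 -0.06 0 0 255;0.025 -0.06 -0.031 0 255;0.05 -0.06 -0.061 0 255;0.075 -0.06 -0.092 0 255;0.1 -0.06 -0.123 0 255;0.125 -0.06 -0.154 0 255;0.1485 -0.06 -0.182 0 255;0.1485 -0.06 -0.182 0 255;0.1485 -0.06 -0.182 0 255'
python3 -m crank '0 0.01 0 0 255;0 0.025 0 0 255;0 0.035 0 0 255;0 0.04 0 0 255;0 0.04 0 0 255;0 0.04 0 0 255'
python3 - <<'E'
from h import *
shift([.461,.006,.030],90)
s=snap('side','side9.png')
cv2.imwrite('pics/s9.png',cv2.resize(s['frame'][140:260,230:380],None,fx=5,fy=5,interpolation=cv2.INTER_CUBIC))
E
```

```text
t: 14.32
tool_pos: [0.4624, 0.0036, 0.0896]
eef_rot: [-0.501, 0.502, -0.5, 0.497]
wrist_force: [1.9, 1.0, -2.7]
finger_gap: 0.422
t: 14.82
tool_pos: [0.4649, 0.0061, 0.0494]
eef_rot: [0.501, -0.501, 0.499, -0.499]
wrist_force: [0.6, 0.0, -3.1]
finger_gap: 0.424
t 14.8167 tcp [0.4649 0.0061 0.0494] down [-0.003 -0.    -1.   ] z [ 1.     0.    -0.003] shift [ 0.0001  0.0194 -0.0039] turn 0.000 (from heading -90.0) gap 0.424 F [ 0.6  0.  -3.1] q [-0.1   0.85 -0.01  2.17  0.08  0.12 -1.76]
```

View pics/s9.png

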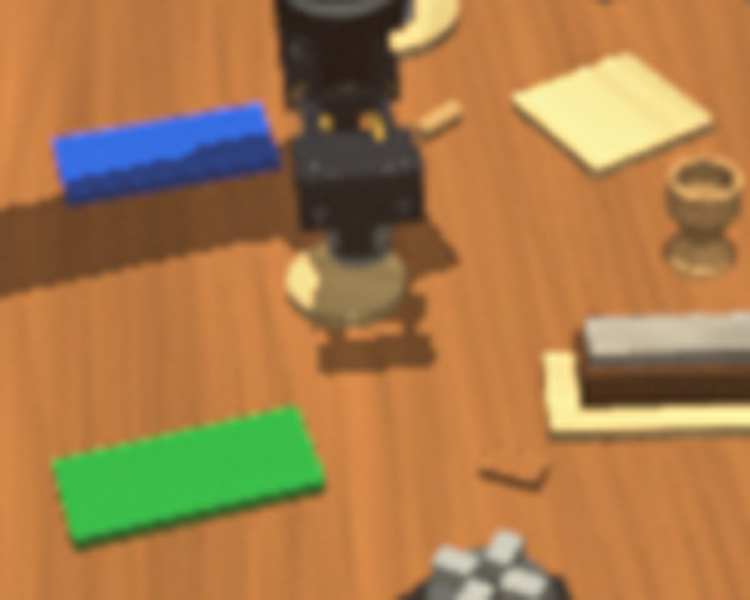

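```bash
python3 -m crank '0 0.005 -0.004 0 255;0 0.01 -0.005 0 255;0 0.014 -0.005 0 255;0 0.017 -0.005 0 255;0 0.017 -0.005 0 255;0 0.017 -0.005 0 255'
python3 -c "
from h import *
shift([.459,.006,.029],90); print(r.read_state()['joint_positions'])"
```

```text
t: 15.37
tool_pos: [0.4596, 0.0058, 0.0324]
eef_rot: [0.501, -0.501, 0.499, -0.499]
wrist_force: [-0.0, -0.1, -3.7]
finger_gap: 0.423
t 15.3667 tcp [0.4596 0.0058 0.0324] down [-0.003 -0.    -1.   ] z [ 1.    -0.    -0.003] shift [-0.0002  0.0034 -0.0006] turn -0.000 (from heading -90.0) gap 0.423 F [-0.  -0.1 -3.7] q [-0.11  0.89 -0.01  2.19  0.08  0.07 -1.77]
[-0.10834172  0.88721267 -0.00723512  2.19155744  0.08160448  0.06624994
 -1.76527055]
```

```bash
python3 -m crank '0 0.002 0 0 255;0 0.003 0 0 255;0 0.003 0 0 255;0 0.003 0 0 255'
```

```text
t: 15.7
tool_pos: [0.4597, 0.0058, 0.0296]
eef_rot: [-0.501, 0.501, -0.499, 0.499]
wrist_force: [0.4, 0.7, -3.5]
finger_gap: 0.426
```

```bash
python3 -m crank '0 0.0015 0 0 255;0 0.0015 0 0 255;0 0.0015 0 0 255'
```

```text
t: 15.95
tool_pos: [0.4598, 0.0057, 0.0289]
eef_rot: [-0.5, 0.501, -0.5, 0.499]
wrist_force: [-0.7, 0.0, 6.7]
finger_gap: 0.423
```

```bash
python3 -m crank '0 0 0 0 0;0 0 0 0 0;0 0 0 0 0;0 0 0 0 0;0 -0.025 0 0 0;0 -0.06 0 0 0;0 -0.1 0.005 0 0;-0.03 -0.11 0.01 0 0;-0.065 -0.11 0.015 0 0;-0.1 -0.11 0.02 0 0'
python3 -m crank '-0.04 0 0.006 0.05 0;-0.08 0 0.012 0.1 0;-0.12 0 0.02 0.13 0;-0.16 0 0.028 0.13 0;-0.195 0 0.028 0.13 0;-0.195 0 0.028 0.13 0;-0.195 0 0.028 0.13 0'
python3 - <<'E'
from h import *
t=snap('top','top10.png');s=snap('side','side10.png')
shift([.507,.304,.10],82.3)
cv2.imwrite('pics/t10.png',cv2.resize(t['frame'][90:240,140:330],None,fx=4,fy=4,interpolation=cv2.INTER_CUBIC))
cv2.imwrite('pics/s10.png',cv2.resize(s['frame'][90:240,230:390],None,fx=4,fy=4,interpolation=cv2.INTER_CUBIC))
E
```

```text
t: 16.78
tool_pos: [0.481, 0.1062, 0.1394]
eef_rot: [-0.499, 0.501, -0.501, 0.499]
wrist_force: [0.3, 0.9, -0.4]
finger_gap: 1.001
t: 17.37
tool_pos: [0.5069, 0.3036, 0.1374]
eef_rot: [-0.468, 0.531, -0.529, 0.467]
wrist_force: [-0.4, -0.4, 0.1]
finger_gap: 0.997
t 17.4667 tcp [0.5078 0.299  0.1376] down [-0.004 -0.002 -1.   ] z [ 0.991 -0.131 -0.003] shift [-0.0049  0.0376 -0.0013] turn 0.003 (from heading -97.5) gap 0.998 F [ 0.3 -0.3  0.4] q [-0.66  0.78  0.08  1.77 -0.1   0.6  -2.22]
```

View pics/t10.png

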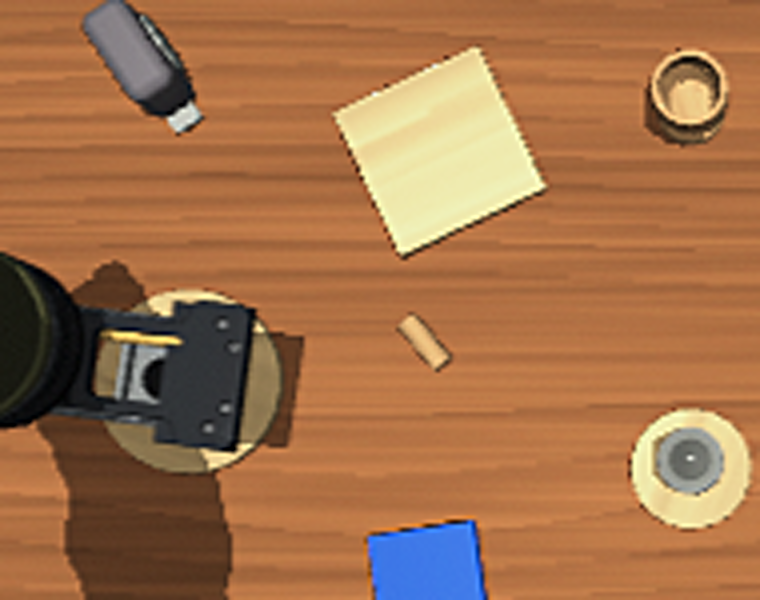

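View pics/s10.png

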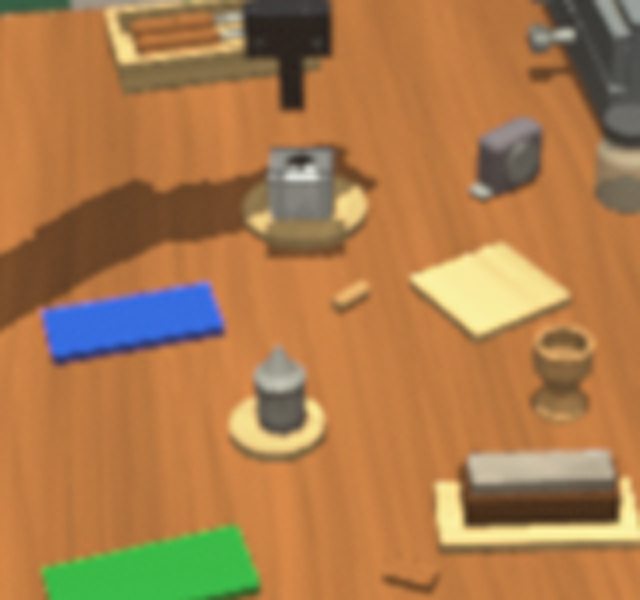

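```bash
python3 -m crank '-0.005 0.03 0 0 0;-0.005 0.06 0 0 0;-0.005 0.085 0 0 0;-0.005 0.1 0 0 0;-0.005 0.11 0 0 0;-0.005 0.116 0 0 0;-0.005 0.116 0 0 0;-0.005 0.116 0 0 0'
python3 - <<'E'
from h import *
np.set_printoptions(precision=4,suppress=True)
t=load('top10');B=lambda x,y:(140+x/4-.4,90+y/4-.4)
print('tip',at(t,[B(690,458)],.082),'SR',at(t,[B(690,468)],.012),'sq',at(t,[B(333,116),B(479,47),B(546,187),B(402,254)],.012).mean(0))
s=snap('side','side11.png')
shift([.507,.304,.020],82.3)
cv2.imwrite('pics/s11.png',cv2.resize(s['frame'][90:210,230:380],None,fx=5,fy=5,interpolation=cv2.INTER_CUBIC))
E
```

```text
t: 18.13
tool_pos: [0.509, 0.3051, 0.0226]
eef_rot: [-0.467, 0.532, -0.531, 0.466]
wrist_force: [0.5, 1.1, 0.1]
finger_gap: 0.999
tip [[0.462  0.0057 0.082 ]] SR [[0.4582 0.0068 0.012 ]] sq [0.6475 0.1559 0.012 ]
t 18.1833 tcp [0.5092 0.3056 0.023 ] down [-0.001  0.001 -1.   ] z [ 0.991 -0.131 -0.001] shift [ 0.0019  0.003  -0.002 ] turn 0.003 (from heading -97.5) gap 0.998 F [ 0.2  0.1 -0.5] q [-0.65  0.97  0.05  1.79 -0.11  0.39 -2.21]
```

View pics/s11.png

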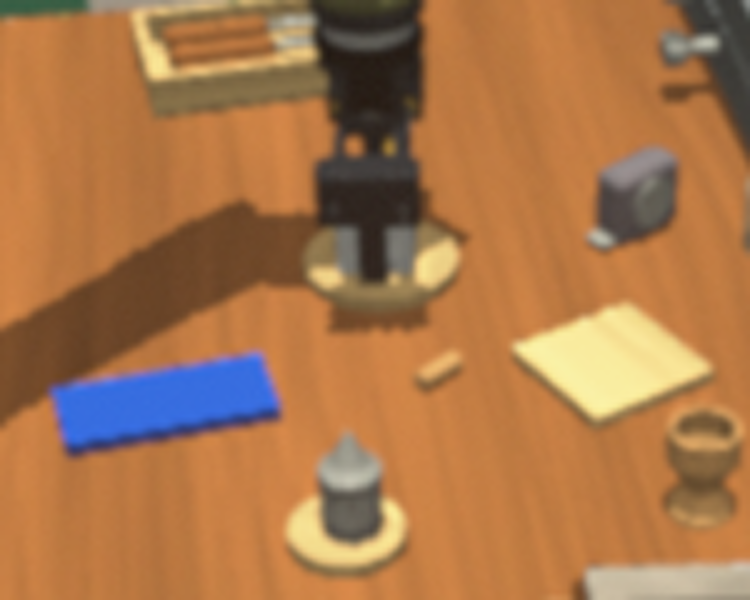

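Centre is about 4 mm from its pad's middle; the fingers straddle the block. Close.

```bash
python3 -m crank '0.001 0.002 0 0 255;0.001 0.002 0 0 255;0.001 0.002 0 0 255;0.001 0.002 0 0 255;0.001 0.002 0 0 255;0.001 0.002 0 0 255;0.001 0.002 0 0 255;0.001 0.002 0 0 255'
python3 -m crank '0 -0.03 0 0 255;0 -0.06 0 0 255;0 -0.08 0 0 255;0 -0.08 0 0 255'
python3 -c "
from h import *
shift([.648,.1555,.10],82.3)"
```

```text
t: 18.85
tool_pos: [0.5083, 0.3049, 0.0201]
eef_rot: [-0.467, 0.532, -0.531, 0.466]
wrist_force: [-0.1, -0.1, 2.6]
finger_gap: 0.609
t: 19.18
tool_pos: [0.5105, 0.3057, 0.1031]
eef_rot: [-0.465, 0.532, -0.531, 0.468]
wrist_force: [0.8, -0.3, -3.5]
finger_gap: 0.608
t 19.1833 tcp [0.5105 0.3057 0.1031] down [ 0.002  0.003 -1.   ] z [ 0.991 -0.13   0.002] shift [0.1311 0.003  0.1559] turn 0.004 (from heading -97.5) gap 0.608 F [ 0.8 -0.3 -3.5] q [-0.66  0.84  0.07  1.78 -0.11  0.53 -2.22]
```

```bash
python3 -m crank '0.026 0 0.031 0 255;0.052 0 0.062 0 255;0.078 0 0.094 0 255;0.105 0 0.125 0 255;0.131 0 0.155 0 255;0.131 0 0.155 0 255;0.131 0.02 0.155 0 255;0.131 0.04 0.155 0 255;0.131 0.055 0.155 0 255;0.131 0.06 0.155 0 255'
python3 -m crank '0 0 0 0 255;0 0 0 0 255;0 0 0 0 255'
python3 - <<'E'
from h import *
shift([.648,.1555,.020],82.3)
s=snap('side','side12.png')
cv2.imwrite('pics/s12.png',cv2.resize(s['frame'][100:220,290:440],None,fx=5,fy=5,interpolation=cv2.INTER_CUBIC))
E
```

```text
t: 20.02
tool_pos: [0.6414, 0.1543, 0.035]
eef_rot: [-0.47, 0.533, -0.529, 0.463]
wrist_force: [-0.4, -0.2, -5.6]
finger_gap: 0.609
t: 20.27
tool_pos: [0.6457, 0.155, 0.0404]
eef_rot: [-0.467, 0.532, -0.531, 0.466]
wrist_force: [-0.3, -1.0, -3.2]
finger_gap: 0.61
t 20.2667 tcp [0.6457 0.155  0.0404] down [-0.001  0.    -1.   ] z [ 0.992 -0.13  -0.001] shift [-0.0008  0.0204  0.0022] turn 0.004 (from heading -97.4) gap 0.610 F [-0.3 -1.  -3.2] q [-0.32  1.    0.03  1.56 -0.04  0.58 -1.97]
```

View pics/s12.png

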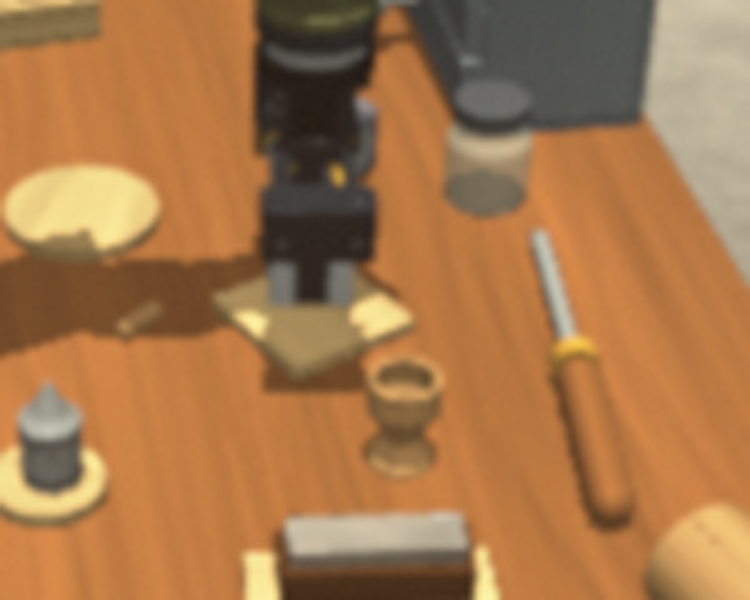

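```bash
python3 -m crank '0 0.006 0.002 0 255;0 0.012 0.002 0 255;0 0.017 0.002 0 255;0 0.019 0.002 0 255;0 0.019 0.002 0 255;0 0.019 0.002 0 255'; python3 -m crank '0 0.0015 0 0 255;0 0.0015 0 0 255;0 0.0015 0 0 255'
```

```text
t: 20.82
tool_pos: [0.6468, 0.1544, 0.0203]
eef_rot: [-0.467, 0.532, -0.531, 0.466]
wrist_force: [-0.7, -0.0, -4.9]
finger_gap: 0.609
t: 21.07
tool_pos: [0.6469, 0.1545, 0.0202]
eef_rot: [-0.467, 0.532, -0.531, 0.466]
wrist_force: [-2.6, 0.3, 5.8]
finger_gap: 0.609
```

```bash
python3 -m crank '0 0 0 0 0;0 0 0 0 0;0 0 0 0 0;0 0 0 0 0;0 -0.025 0 0 0;0 -0.06 0 0 0;0 -0.1 0 0 0;0 -0.13 0 -0.07 0;0 -0.13 0 -0.13 0;0 -0.13 0 -0.13 0'
python3 -c "
from h import *
shift([.504,-.284,.13],90)"
```

```text
t: 21.9
tool_pos: [0.6489, 0.1547, 0.1516]
eef_rot: [-0.499, 0.5, -0.5, 0.501]
wrist_force: [-0.1, -0.2, -0.9]
finger_gap: 0.997
t 21.9 tcp [0.6489 0.1547 0.1516] down [ 0.002  0.001 -1.   ] z [1.    0.001 0.002] shift [ 0.4386  0.0207 -0.1454] turn 0.001 (from heading -89.9) gap 0.997 F [-0.1 -0.2 -0.9] q [-0.3   0.84  0.    1.51 -0.    0.78 -1.87]
```

```bash
python3 -m crank '0.036 0 -0.012 0 0;0.073 0 -0.024 0 0;0.11 0 -0.036 0 0;0.146 0 -0.048 0 0;0.183 0 -0.061 0 0;0.22 0 -0.073 0 0;0.256 0 -0.085 0 0;0.292 0 -0.097 0 0;0.329 0 -0.109 0 0;0.365 0 -0.121 0 0'
python3 -m crank '0.036 0 -0.012 0 0;0.0735 0 -0.0245 0 0;0.0735 0 -0.0245 0 0;0.0735 0 -0.0245 0 0'
python3 - <<'E'
from h import *
t=snap('top','top13.png')
shift([.504,-.284,.015],90)
cv2.imwrite('pics/t13.png',cv2.resize(t['frame'][90:240,150:340],None,fx=4,fy=4,interpolation=cv2.INTER_CUBIC))
E
```

```text
t: 22.73
tool_pos: [0.5244, -0.212, 0.1482]
eef_rot: [-0.501, 0.502, -0.499, 0.498]
wrist_force: [-0.3, 0.9, -0.4]
finger_gap: 0.994
t: 23.07
tool_pos: [0.4991, -0.2871, 0.1482]
eef_rot: [-0.5, 0.503, -0.501, 0.496]
wrist_force: [0.4, 0.5, 1.3]
finger_gap: 1.001
t 23.1167 tcp [ 0.5006 -0.2843  0.1484] down [-0.005  0.001 -1.   ] z [ 1.    -0.004 -0.005] shift [-1.000e-04  1.334e-01  4.000e-03] turn -0.004 (from heading -90.2) gap 1.001 F [ 0.1  0.3 -0.5] q [ 0.49  0.75 -0.1   1.8   0.12  0.61 -1.25]
```

View pics/t13.png

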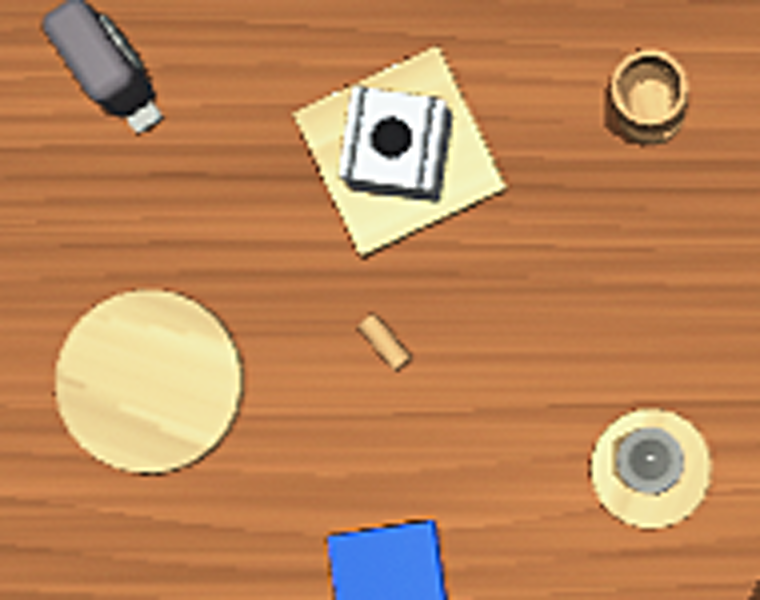

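```bash
python3 -m crank '0 0.03 0.003 0 0;0 0.06 0.003 0 0;0 0.09 0.003 0 0;0 0.11 0.003 0 0;0 0.125 0.003 0 0;0 0.132 0.003 0 0;0 0.132 0.003 0 0;0 0.132 0.003 0 0'
python3 - <<'E'
from h import *
np.set_printoptions(precision=4,suppress=True)
t=load('top13');B=lambda x,y:(150+x/4-.4,90+y/4-.4)
print('blk',at(t,[B(392,138)],.056),'LR',at(t,[B(149,382)],.012))
shift([.504,-.284,.015],90)
E
```

```text
t: 23.78
tool_pos: [0.5049, -0.2827, 0.0175]
eef_rot: [0.501, -0.501, 0.499, -0.5]
wrist_force: [1.0, -0.0, 0.3]
finger_gap: 1.001
blk [[0.6461 0.1537 0.056 ]] LR [[0.5093 0.303  0.012 ]]
t 23.7833 tcp [ 0.5049 -0.2827  0.0175] down [-0.003  0.001 -1.   ] z [ 1.     0.001 -0.003] shift [ 0.0013  0.0025 -0.0009] turn 0.001 (from heading -89.9) gap 1.001 F [ 1.  -0.   0.3] q [ 0.47  0.96 -0.06  1.84  0.15  0.35 -1.28]
```

```bash
python3 -m crank '0 0.002 0 0 255;0 0.002 0 0 255;0 0.002 0 0 255;0 0.002 0 0 255;0 0.002 0 0 255;0 0.002 0 0 255;0 0.002 0 0 255'
python3 -m crank '0 -0.03 0 0 255;0 -0.065 0 0 255;0 -0.1 0 0 255;-0.02 -0.12 0 0 255;-0.055 -0.12 0.002 0 255;-0.09 -0.12 0.004 0 255;-0.125 -0.12 0.006 0 255;-0.16 -0.12 0.008 0 255;-0.195 -0.12 0.01 0 255;-0.23 -0.12 0.012 0 255'
python3 -c "
from h import *
shift([.510,.303,.13],90)"
```

```text
t: 24.37
tool_pos: [0.5046, -0.2842, 0.0162]
eef_rot: [0.501, -0.5, 0.5, -0.499]
wrist_force: [-0.2, -0.7, 6.1]
finger_gap: 0.692
t: 25.2
tool_pos: [0.5156, -0.0524, 0.1347]
eef_rot: [-0.501, 0.501, -0.499, 0.499]
wrist_force: [-0.3, 0.0, -6.1]
finger_gap: 0.692
t 25.2 tcp [ 0.5156 -0.0524  0.1347] down [-0.005 -0.    -1.   ] z [ 1.    -0.001 -0.005] shift [-0.3554  0.0048 -0.0057] turn -0.001 (from heading -90.0) gap 0.692 F [-0.3  0.  -6.1] q [ 0.03  0.72 -0.03  1.98  0.05  0.45 -1.6 ]
```

```bash
python3 -m crank '-0.035 0 0 0 255;-0.07 0 0 0 255;-0.105 0 0 0 255;-0.14 0 0 0 255;-0.175 0 0 0 255;-0.21 0 0 0 255;-0.245 0 0 0 255;-0.28 0 -0.004 0 255;-0.315 0 -0.004 0 255;-0.345 0 -0.004 0 255'
python3 -m crank '-0.008 0 0 0 255;-0.008 0.03 0 0 255;-0.008 0.06 0 0 255;-0.008 0.08 0 0 255;-0.008 0.085 0 0 255;-0.008 0.085 0 0 255;-0.008 0.085 0 0 255'
python3 - <<'E'
from h import *
shift([.511,.303,.024],90)
s=snap('side','side14.png')
cv2.imwrite('pics/s14.png',cv2.resize(s['frame'][90:210,230:380],None,fx=5,fy=5,interpolation=cv2.INTER_CUBIC))
E
```

```text
t: 26.03
tool_pos: [0.5109, 0.2937, 0.1343]
eef_rot: [0.502, -0.501, 0.498, -0.499]
wrist_force: [-0.2, -0.1, -5.3]
finger_gap: 0.695
t: 26.62
tool_pos: [0.5127, 0.2988, 0.0507]
eef_rot: [-0.501, 0.501, -0.499, 0.499]
wrist_force: [0.2, 0.0, -4.9]
finger_gap: 0.689
t 26.6167 tcp [0.5127 0.2988 0.0507] down [-0.003 -0.    -1.   ] z [ 1.    -0.    -0.003] shift [-0.0042  0.0267 -0.0017] turn -0.000 (from heading -90.0) gap 0.689 F [ 0.2  0.  -4.9] q [-0.63  0.92  0.05  1.79 -0.1   0.44 -2.09]
```

View pics/s14.png

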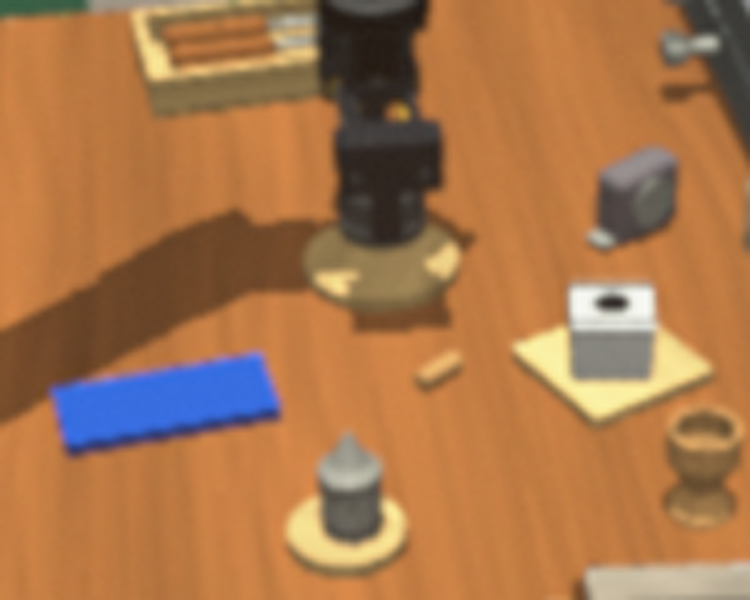

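```bash
python3 -m crank '-0.004 0.008 -0.001 0 255;-0.004 0.016 -0.001 0 255;-0.004 0.022 -0.001 0 255;-0.004 0.025 -0.001 0 255;-0.004 0.025 -0.001 0 255;-0.004 0.025 -0.001 0 255'; python3 -m crank '0 0.0015 0 0 255;0 0.0015 0 0 255;0 0.0015 0 0 255'
```

```text
t: 27.17
tool_pos: [0.5114, 0.3028, 0.0252]
eef_rot: [0.501, -0.501, 0.499, -0.499]
wrist_force: [-0.0, 0.1, -5.4]
finger_gap: 0.693
t: 27.42
tool_pos: [0.5117, 0.3029, 0.0242]
eef_rot: [-0.5, 0.501, -0.5, 0.499]
wrist_force: [0.2, -0.6, -3.6]
finger_gap: 0.694
```

```bash
python3 -m crank '0 0.0015 0 0 255;0 0.0015 0 0 255;0 0.0015 0 0 255'
```

```text
t: 27.67
tool_pos: [0.5117, 0.3029, 0.0241]
eef_rot: [-0.5, 0.501, -0.5, 0.499]
wrist_force: [-2.6, -1.7, 8.2]
finger_gap: 0.69
```

Touching. Release, lift, then move aside and check everything.

```bash
python3 -m crank '0 0 0 0 0;0 0 0 0 0;0 0 0 0 0;0 0 0 0 0;0 -0.025 0 0 0;0 -0.06 0 0 0;0 -0.1 0 0 0;0 -0.14 0 0 0;0 -0.16 0 0 0;0 -0.16 0 0 0'
python3 -m crank '-0.04 0 0 0 0;-0.08 0 0 0 0;-0.12 0 0 0 0;-0.15 0 0 0 0;-0.15 0 0 0 0;-0.15 0 0 0 0'
python3 - <<'E'
from h import *
t=snap('top','top15.png');s=snap('side','side15.png')
shift([.5,.3,.1],90)
cv2.imwrite('pics/t15.png',cv2.resize(t['frame'][90:240,150:400],None,fx=3,fy=3,interpolation=cv2.INTER_CUBIC))
cv2.imwrite('pics/s15.png',cv2.resize(s['frame'][90:260,230:430],None,fx=3.5,fy=3.5,interpolation=cv2.INTER_CUBIC))
E
```

```text
t: 28.5
tool_pos: [0.5149, 0.3046, 0.1876]
eef_rot: [-0.497, 0.5, -0.5, 0.503]
wrist_force: [0.7, -0.1, -0.2]
finger_gap: 0.999
t: 29.0
tool_pos: [0.51, 0.4551, 0.1805]
eef_rot: [0.502, -0.5, 0.498, -0.5]
wrist_force: [0.1, -1.3, -0.3]
finger_gap: 1.0
t 29.1 tcp [0.5119 0.4512 0.1812] down [-0.004 -0.003 -1.   ] z [ 1.    -0.001 -0.004] shift [ 0.1509  0.0817 -0.0114] turn -0.001 (from heading -90.1) gap 1.000 F [ 0.3 -0.6  0.3] q [-0.85  0.84  0.11  1.43 -0.11  0.88 -2.27]
```

View pics/t15.png

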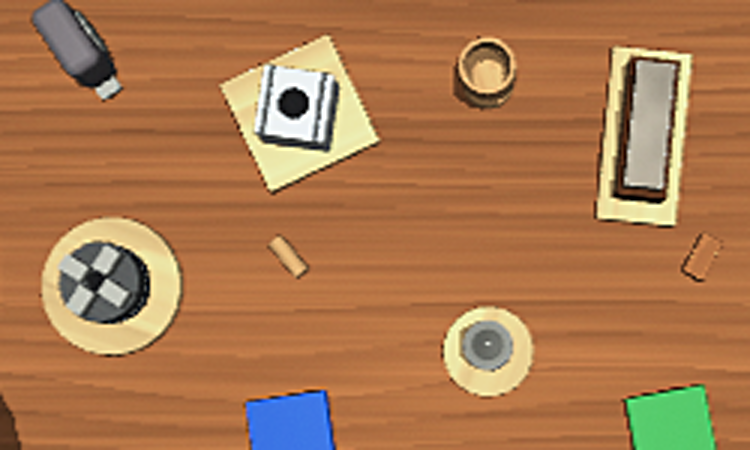

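View pics/s15.png

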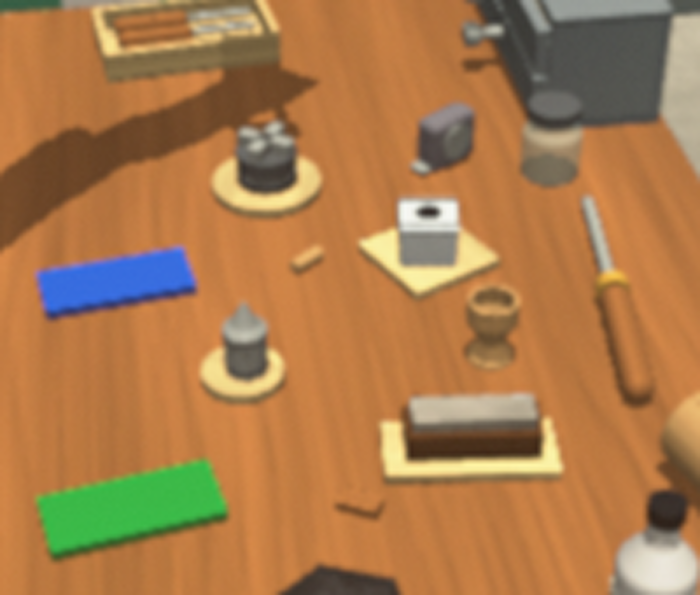

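Run:
```python
from h import *
np.set_printoptions(precision=4,suppress=True)
t=load('top15');s=load('side15');B=lambda x,y:(150+x/3-.33,90+y/3-.33);S=lambda x,y:(230+x/3.5-.36,90+y/3.5-.36)
print('chuck',at(t,[B(96,281)],.060),at(s,[S(265,137)],.058),'pad',at(t,[B(112,286)],.012),at(s,[S(266,183)],.012))
print('centre',at(t,[B(487,344)],.082),'pad',at(t,[B(489,351)],.012))
print('blk',at(t,[B(293,103)],.056),'pad',at(t,[B(220,87),B(328,35),B(379,140),B(271,191)],.012).mean(0))
print('stone',at(t,[B(632,58),B(679,62),B(663,190),B(623,186)],.052).mean(0),'pad',at(t,[B(612,47),B(691,55),B(675,226),B(597,218)],.012).mean(0))
print('egg',at(t,[B(487,65)],.062))
```

```text
chuck [[0.5098 0.3008 0.06  ]] [[0.512  0.3027 0.058 ]] pad [[0.5095 0.3027 0.012 ]] [[0.5101 0.2907 0.012 ]]
centre [[0.4615 0.0059 0.082 ]] pad [[0.458  0.0054 0.012 ]]
blk [[0.6463 0.1543 0.056 ]] pad [0.6473 0.1561 0.012 ]
stone [ 0.6317 -0.1183  0.052 ] pad [ 0.6295 -0.1181  0.012 ]
egg [[0.6746 0.0063 0.062 ]]
```

```bash
python3 -c "
from workcell import r
print(r.finish_job())"
```

```text
the job is handed in; nothing more can be done
None
```

All four pieces now stand upright on their own pads, and I handed the job in at about 29 s of the 128 s allowed; the hand-in reports no verdict. The chuck waited on the rubber mat while I moved the stone, then the pointed centre, then the block, and it went on last.

My last checks, measured with the top camera:

| Piece | Distance from its pad's centre | Allowed |
|---|---|---|
| Chuck | about 2 mm | 15 mm |
| Pointed centre | about 4 mm | 15 mm |
| Block | about 2 mm | 15 mm |
| Stone | about 2 mm, under 1° off the pad's line | 15 mm, 0.26 rad (about 15°) |

- **Egg cup:** it reads the same position as at the start, within 1 mm.
- **Arm:** it was open and clear of everything when I handed in.
- **Side camera:** it disagreed with the top camera by 5–12 mm in y. The gripper's position when it set the chuck on the mat agreed with the top camera to about 1 mm, so I relied on the top camera.
- **Chuck in the side view:** my first picks there put the chuck 12 mm from its pad's centre. A rough second look at its base in the same picture brought that to about 5 mm, and the gripper's release point was also within about 2 mm.
- **Heights:** the two-camera measurements came out 3–6 mm below the sizes you gave, in line with that camera error. I grasped and placed by your sizes and the felt contact force.
- **Reach limit:** when I grasped the stone, joint 6 came very close to its lower limit (0.044 against 0.04) but did not pass it.

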